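Set up the reference tablet and hold the loupe over a jar lid

TASK

Take the tablet out of its dock and lean it squarely, foot on the table and right way up and screen outward, against the long side of the flat carton that faces the dock, and let go of it. Then pick up the loupe by its handle and hold it level over the jar in the inspection fixture, the lens centred above the lid and at the height of the tip of the focus pointer, touching neither jar nor fixture; finish while still holding it there, still. Do not shift the pointer or the jar, do not let the tablet fall flat, and leave the other things on the table where they are.

Things in the scene. Friction and masses are not known exactly. Their poses are not given: they have to be found in the camera images.
- tablet: black rugged tablet, a rigid slab 130 mm wide (its x) x 12 mm thick (its y) x 170 mm tall (its z), about 0.3 kg. Origin at the centre of its bottom edge face. Its +y face is the dark grey-blue screen. It starts upright (z up) in the dock, and is gripped across its 12 mm at the top edge
- dock: fixed grey dock 150 (x) x 66 (y) x 40 mm (z); an 18 mm wide slot, open at the top and both ends, runs along its x in the middle; the slot floor is 10 mm above the table, so the tablet's foot is 30 mm deep in the slot. Origin under its centre, on the table
- carton: flat closed cardboard carton 220 (x) x 140 (y) x 80 mm (z), fixed to the table. Origin under its centre, on the table. Its +y long side (70 mm from the origin) faces the dock: the tablet leans there, its back on the carton's upper edge, its foot about 25 to 40 mm out from the side (any lean from 6 to 35 degrees off vertical will do)
- fixture: fixed aluminium inspection fixture: a disc of 104 mm diameter, 8 mm thick, with three 10 mm pins round the jar; at 88 mm along its +x stands a 258 mm tall, 10 mm thick steel post (14 mm cap). Origin under the disc's centre, on the table
- pointer_tip (a point): tip of the focus pointer, which marks the focal height: a level white tab (20 mm wide, 3 mm thick, pointed) on a black collar (24 mm across, 20 mm tall, mid-height level with the tip) round the fixture's post. It points at the jar's axis from 52 mm away (fixture +x side), 165 to 215 mm above the table. The collar stays by friction where set and slides up or down if knocked
- jar: full glass jar with brass lid, 72 mm across, 105 mm tall, about 0.4 kg, standing loose on the fixture disc between the pins. Origin under its centre, 8 mm above the table
- jar_lid (a point): centre of the top of that jar's lid (64 mm across), 113 mm above the table
- loupe: hand loupe lying flat on the table, about 0.11 kg. Straight black handle 100 mm long (x), 16 mm wide (y), 18 mm high (z); the lens in its round steel ring, 67 mm outside diameter, 9 mm thick, is at the +x end and level with the handle's mid-height. Origin at the middle of the handle's underside, which is the place to grip it (near its centre of mass)
- loupe_lens (a point): centre of the loupe's lens: 95 mm along +x and 9 mm up from the loupe's origin
- jar_b: bystander: full glass jar like the one in the fixture, 72 mm across, 105 mm tall, stands on the table; origin under its centre
- jar_c: bystander: another such jar, 72 mm across, 105 mm tall; origin under its centre
- olive_jar: bystander: smaller jar of olives, 60 mm across, 85 mm tall; origin under its centre
- spool: bystander: wooden spool standing upright, 52 mm across, 55 mm tall; origin under its centre
- spare_lids: bystander: squat brass stack of lids in one piece, 66 mm across, 28 mm tall; origin under its centre
- label_box: bystander: low cardboard box, 90 x 65 x 35 mm; origin under its centre
- oil_bottle: bystander: oil bottle, 60 mm across, 240 mm tall; origin under its centre

How it is judged:
On the way:
1. the tablet leans on the carton's side that faces the dock, screen outward, let go and at rest (angle between tablet's own y axis and vertical below 1.47 rad and angle between tablet's own z axis and vertical below 0.65 rad and contact force between tablet and carton above 0.05 N and height (world z) of tablet below 0.012 m and y of tablet in the frame of carton between 0.07 and 0.15 m and x of tablet in the frame of carton between -0.09 and 0.09 m and angle between the x axis of tablet and the x axis of carton, either way round below 0.3 rad and contact force between tablet and the fingers below 0.05 N and linear speed of tablet below 0.03 m/s), for 0.3 s.
At the end, for the whole second after the job is handed in: Tablet released, foot on table, leaning 6-37 deg on the carton side facing the dock, screen out, within 17 deg of square and 90 mm of its middle. Loupe held still in the fingers alone, within 7 deg of level, lens within 12 mm of the lid centre and 8 mm of the pointer height; jar in place (all of step 1 and horizontal distance between loupe_lens and jar_lid below 0.012 m and z of loupe_lens in the frame of pointer_tip between -0.008 and 0.008 m and angle between loupe's own z axis and vertical below 0.12 rad and contact force between loupe and the fingers above 1 N and linear speed of loupe below 0.03 m/s and contact force between loupe and jar below 0.2 N and contact force between loupe and fixture below 0.2 N and contact force between loupe and carton below 0.2 N and contact force between loupe and tablet below 0.2 N and contact force between loupe and dock below 0.2 N and angle between jar's own z axis and vertical below 0.1 rad and z of jar in the frame of fixture below 0.012 m); the arm keeps its last pose, push and grip.
It fails at once if the jar in the fixture is shifted by more than 12 mm (distance of jar from where it was at the start of the episode above 0.012 m).
It fails at once if the focus pointer is shifted by more than 5 mm (distance of pointer_tip from where it was at the start of the episode above 0.005 m).
It fails at once if the tablet falls flat (angle between tablet's own z axis and vertical above 1.2 rad).
It fails at once if another thing on the table is moved by more than 30 mm (distance of any of jar_b, jar_c, olive_jar, spool, spare_lids, label_box, oil_bottle from where it was at the start of the episode above 0.03 m).
It also fails if it takes over 54 s, if anything falls off the work surface, if the arm or the gripper's body presses on something with over 40 N, if the wrist force passes 120 N, or if a joint passes its speed limit or range.

ROBOT

A 6-joint arm with a two-finger parallel gripper is mounted at the origin on the work surface. World frame = base frame: x ahead of the robot, y to its left, z up, the work surface at z = 0. Lengths are in m, angles in rad, forces in N, time in s.
With the tool pointing down it reaches from about 0.4 to 0.825 m from the base axis. Payload 7 kg.
Tool frame: the origin (TCP) lies at the very end of the fingers, on their centre line; the grasp point (between the pads) lies 19 mm behind it; z points along the fingers, y is the line along which they close (so a half turn about z gives the same grasp; the last joint's range is limited). The gripper opens to 88 mm and grips with 3 to 60 N. Pads are 19 mm wide; open, the fingers measure 130 mm over their backs; the gripper's body (78 mm by 193 mm) begins 47 mm behind the grasp point.
Start: joints at [1.403, 0.359, 0.012, 0, -1.224, -0.288], TCP at [0.297, 0.606, 0.227] pointing down, gripper open.
Joint ranges: [-3.07, 3.07], [-1.43, 2.12], [-1.02, 1.25], [-3.03, 1.67], [-3.05, -0], [-3.03, 3.03]. Speed limits (rad/s): [2.39, 2.39, 3.01, 3.14, 3.14, 3.14].

INTERFACE

Orientations are given as [roll, pitch, yaw] about the fixed x, y, z axes, in that order (R = Rz(yaw) Ry(pitch) Rx(roll)).
In Python, from station import arm gives the robot as it stands. The module is installed in compiled form; this text tells all that it offers.
- The arm moves only by the shell command python3 -m crank 'ROWS' [FORCE]. ROWS is JSON, a list of rows, each an object of numbers: "dx", "dy", "dz": the shift along the world's x, y, z in m; "twist": the turn about the world's z in degrees; "grip": the opening, from -1 (shut) to 1 (fully open). A call has exactly 5 rows; each row is the pose to reach, as a shift and turn from the pose commanded when the call began; what a row does not reach only later rows make up. A row lasts 1/12 s, in which the tool goes at most 41.7 mm and 7.16 degrees, less where a joint would pass 70% of its speed; a pose out of reach is approached as far as the arm can. A call with a gripper value outside its range is refused whole. The fingers move at their own pace and stop on an object; FORCE is the grip in N (left out, the last holds). Time passes only in rows, so rows that repeat a pose let the fingers close, or fill a call up. It gives the time, the measured TCP pose, the force, the opening and the grip force at its end, in the units of the state.
- arm.get_state(): the state, without advancing time (a new reading comes with each control period).
- arm.grab_frame(name): name is "side" or "top"; returns the picture (480x640x3 uint8, red, green, blue); there is no depth.
- arm.get_calibration(name): a dict with "fx", "fy", "cx", "cy" (pixels), "cam_to_world" (4x4, takes a point from camera to world coordinates). Camera axes: x right, y down, z forward; pixel columns grow to the right and rows downward; lengths in m; the calibration is good to about 2 mm. A picture is of the moment at which its call begins. get_calibration takes no time and is no camera call.
- arm.job_done(): hands the job in; it is judged then, once.
The state is a dict: "t": time; "q": joint angles; "qd": joint speeds; "joint_efforts": joint torques, N m; "eef_pos": TCP position; "ee_rot": TCP orientation; "force": force on the tool from outside, world axes, zero at the start; "moment": the same for the moment, N m; "width": finger opening in m; "gripper_force": force on a finger pad.
Only numpy, scipy, OpenCV 4.12 (cv2) and the standard library are available. Lean on these libraries where they do the work, as an engineer would, in place of code of your own. Each camera call takes 0.05 s, during which the arm holds its last target. There are 200 camera calls.

## Working session

There is one attempt and no reset: what is moved stays moved. The work goes in short steps, Python scripts to look and compute and a shell command to move; the robot and the scene stay as the last step left them, time stands still between calls to the robot, and variables do not carry over. Pictures are saved under pics/ and viewed, at most 13 in all, crops included, and the job is handed in when it is done.

```bash
mkdir -p pics; cat > h.py <<'E'
import numpy as np, cv2
from station import arm
def grab(n,f=None):
    im=arm.grab_frame(n)
    if f: cv2.imwrite('pics/'+f,im[:,:,::-1])
    return im
def ray(n,u,v):
    c=arm.get_calibration(n);T=np.array(c['cam_to_world'])
    d=T[:3,:3]@np.array([(u-c['cx'])/c['fx'],(v-c['cy'])/c['fy'],1]);return T[:3,3],d/np.linalg.norm(d)
def onz(n,u,v,z):
    o,d=ray(n,u,v);return o+d*(z-o[2])/d[2]
def proj(n,p):
    c=arm.get_calibration(n);T=np.linalg.inv(np.array(c['cam_to_world']));q=T[:3,:3]@np.array(p)+T[:3,3]
    return np.array([c['fx']*q[0]/q[2]+c['cx'],c['fy']*q[1]/q[2]+c['cy']])
E
python3 - <<'E'
from h import *
np.set_printoptions(precision=3,suppress=True)
for n in('top','side'):
    grab(n,n+'0.png');c=arm.get_calibration(n);print(n,c['fx'],c['cx'],c['cy']);print(np.array(c['cam_to_world']))
print(arm.get_state())
E
```

```text
top 501.56031832701495 325.3685439571853 237.3104490850432
[[ 0.006 -0.989  0.15   0.39 ]
 [-1.    -0.004  0.013  0.015]
 [-0.013 -0.15  -0.989  1.185]
 [ 0.     0.     0.     1.   ]]
side 462.3023998565153 320.38095918930674 239.40248378998007
[[ 0.855 -0.368  0.365  0.129]
 [-0.518 -0.593  0.617 -0.672]
 [-0.011 -0.716 -0.698  0.897]
 [ 0.     0.     0.     1.   ]]
{'t': 0.1, 'q': array([ 1.403,  0.359,  0.011, -0.   , -1.224, -0.288]), 'qd': array([ 0.001, -0.002,  0.003,  0.002,  0.   , -0.   ]), 'joint_efforts': array([ -0.001, -58.416,  29.375,   7.015,   0.01 ,  -0.   ]), 'eef_pos': array([0.297, 0.606, 0.226]), 'ee_rot': array([ 3.14 , -0.   , -0.456]), 'force': array([-0.254,  0.585, -0.884]), 'moment': array([-0.03 ,  0.016, -0.041]), 'gripper_force': 0.0, 'width': 0.08761555027707206}
```

View pics/top0.png

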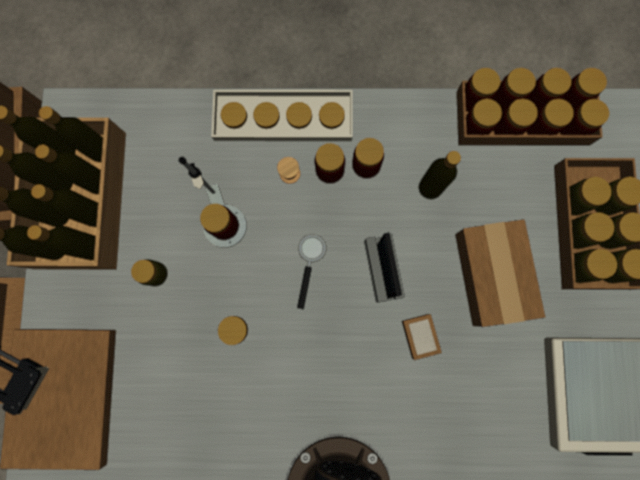

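View pics/side0.png

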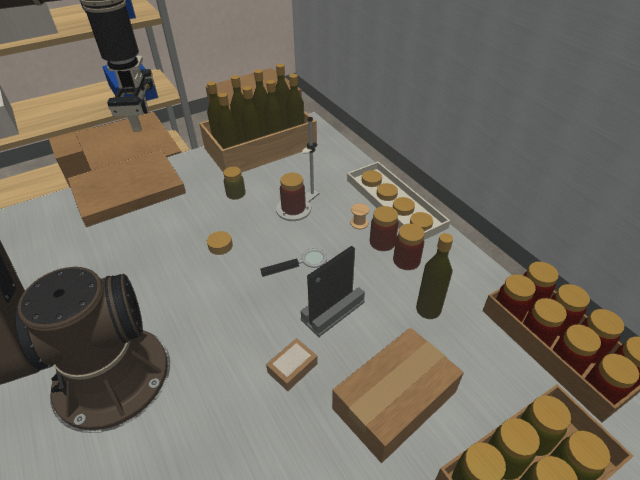

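The top view shows the dock with the tablet at about (385,268), the carton at (500,272), the loupe at (307,272), the fixture at (222,222) and the post at (190,165). The side view shows the tablet's carton-side face at (332,283). I'll enlarge both to find which side the screen is on.

```bash
python3 - <<'E'
import cv2,numpy as np
t=cv2.imread('pics/top0.png');s=cv2.imread('pics/side0.png')
b=lambda c,w,h:cv2.resize(np.clip(c.astype(float)**.6*9,0,255).astype('uint8'),(w,h),interpolation=cv2.INTER_CUBIC)
a=b(t[220:310,350:450],400,360);c=b(s[240:340,290:375],340,400)[:360]
d=b(t[150:250,170:250],320,240*400//300)[:240];
e=b(s[100:225,265:345],260,240*1);f=b(t[225:315,285:335],140,240)
r1=np.hstack([a,c]);r2=np.hstack([cv2.resize(d,(340,240)),e,f]);cv2.imwrite('pics/crop1.png',np.vstack([r1,r2]))
print(t[268,380:400].tolist());print(s[285,325:335,:].tolist())
E
```

```text
[[77, 84, 81], [45, 49, 47], [15, 15, 15], [8, 5, 6], [5, 3, 4], [14, 10, 7], [10, 10, 10], [14, 12, 10], [9, 8, 6], [12, 10, 11], [13, 14, 11], [18, 19, 18], [24, 24, 25], [27, 28, 29], [19, 22, 23], [26, 28, 29], [50, 53, 53], [83, 91, 88], [96, 103, 101], [109, 117, 116]]
[[43, 43, 43], [39, 42, 39], [41, 42, 43], [40, 43, 42], [42, 43, 43], [35, 38, 36], [38, 39, 41], [38, 41, 41], [40, 42, 41], [41, 41, 42]]
```

View pics/crop1.png

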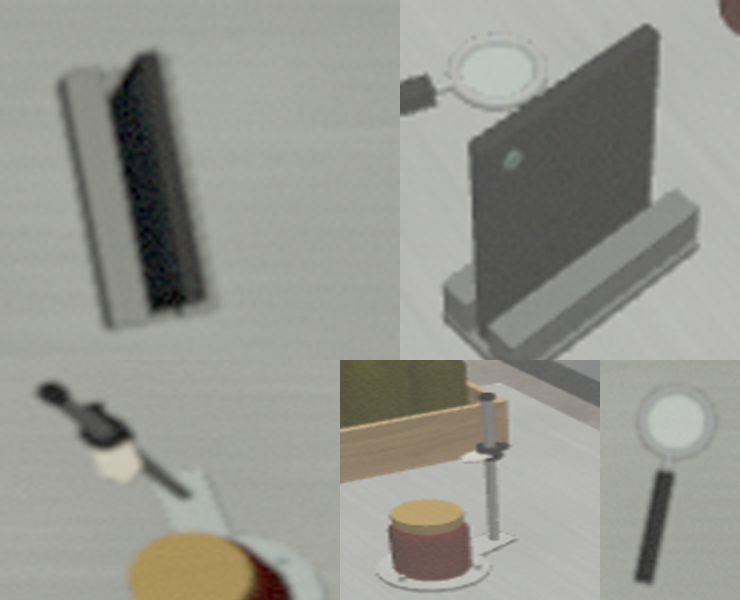

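```bash
cat > m.py <<'E'
from h import *
np.set_printoptions(precision=4,suppress=True)
t=cv2.imread('pics/top0.png');s=cv2.imread('pics/side0.png')
print('tablet faces BGR top-left face',t[250:285,384:392].reshape(-1,3).mean(0),'side face',s[270:300,320:345].reshape(-1,3).mean(0))
def cnt(m):
    c=cv2.findContours(m.astype('uint8'),cv2.RETR_EXTERNAL,cv2.CHAIN_APPROX_NONE)[0];return max(c,key=cv2.contourArea)
def sub(im,x0,y0,x1,y1,f):
    m=np.zeros(im.shape[:2],bool);m[y0:y1,x0:x1]=f(im[y0:y1,x0:x1].astype(int));return cnt(m)
def dk(th): return lambda a:a.sum(2)<th*3
br=lambda k:(lambda a:(a[:,:,2]-a[:,:,0])>k)
# tablet in side: dark mask
c=sub(s,295,238,370,332,dk(60));x,y=c[:,0].T
print('tab side extremes',c[:,0][[x.argmin(),y.argmin(),x.argmax(),y.argmax()]].tolist(), cv2.approxPolyDP(c,4,True)[:,0].tolist())
# carton
c=sub(t,445,205,560,340,br(15));h=cv2.approxPolyDP(c,6,True)[:,0];print('carton px',h.tolist(),[onz('top',*p,.08)[:2] for p in h])
# lid / olives
c=sub(t,195,195,232,240,br(30));(u,v),r=cv2.minEnclosingCircle(c);el=cv2.fitEllipse(c);print('lid',el,onz('top',u,v,.113),onz('top',*el[0],.113))
c=sub(s,275,165,310,192,br(30));x,y=c[:,0].T;print('lid side box',x.min(),x.max(),y.min(),y.max())
# loupe handle top
c=sub(t,290,255,320,320,dk(60));r=cv2.minAreaRect(c);bx=cv2.boxPoints(r);print('handle',r,onz('top',*r[0],.016))
bx=bx[np.argsort(bx[:,1])];far,near=bx[:2].mean(0),bx[2:].mean(0);a,b=onz('top',*near,.018),onz('top',*far,.018);print('near/far',a,b,np.linalg.norm(a-b),np.degrees(np.arctan2((b-a)[1],(b-a)[0])))
g=cv2.cvtColor(t,cv2.COLOR_BGR2HSV)
# pointer tab white
c=sub(t,185,165,210,195,lambda a:(a.min(2)>125)&(a[:,:,2]>=a[:,:,0]+3));print('tab top',cv2.approxPolyDP(c,1.5,True)[:,0].tolist())
c=sub(t,175,150,192,170,dk(60));print('cap top',cv2.approxPolyDP(c,1.5,True)[:,0].tolist())
c=sub(s,295,140,325,156,dk(50));print('collar side',cv2.approxPolyDP(c,1.5,True)[:,0].tolist())
c=sub(s,300,108,320,126,dk(70));print('cap side',cv2.approxPolyDP(c,1.5,True)[:,0].tolist())
E
python3 m.py
python3 - <<'E'
import cv2,numpy as np
t=cv2.imread('pics/top0.png');s=cv2.imread('pics/side0.png')
b=lambda c:cv2.resize(c,None,fx=10,fy=10,interpolation=cv2.INTER_NEAREST)
A=b(s[108:163,288:328]);B=b(t[150:205,172:212]);cv2.imwrite('pics/crop2.png',np.hstack([A,B]))
E
```

```text
tablet faces BGR top-left face [12.0679 11.6893 10.4679] side face [40.1267 41.6347 41.2173]
tab side extremes [[307, 276], [351, 246], [354, 249], [317, 331]] [[351, 246], [307, 276], [308, 319], [317, 331], [311, 321], [351, 291]]
carton px [[524, 219], [456, 235], [474, 324], [545, 317]] [array([ 0.6003, -0.4123]), array([ 0.5636, -0.26  ]), array([ 0.3688, -0.2924]), array([ 0.3847, -0.4461])]
lid ((215.0984344482422, 217.7935028076172), (28.882328033447266, 30.69032096862793), 99.8364486694336) [0.5934 0.2703 0.113 ] [0.5943 0.2708 0.113 ]
lid side box 280 302 173 191
handle ((303.9615478515625, 287.19232177734375), (6.275716304779053, 41.96885299682617), 11.309932708740234) [0.4494 0.0804 0.016 ]
near/far [0.402  0.0892 0.018 ] [0.4972 0.0712 0.018 ] 0.09692118060280275 -10.658724633017492
tab top [[200, 177], [192, 179], [194, 186], [200, 187], [202, 183]]
cap top [[180, 157], [179, 161], [188, 169], [191, 169], [191, 164], [188, 164], [183, 157]]
collar side [[315, 143], [312, 146], [307, 144], [312, 149], [310, 152], [314, 149]]
cap side [[300, 108], [300, 124], [305, 119], [310, 121], [312, 118], [307, 117], [303, 113], [303, 108]]
```

View pics/crop2.png

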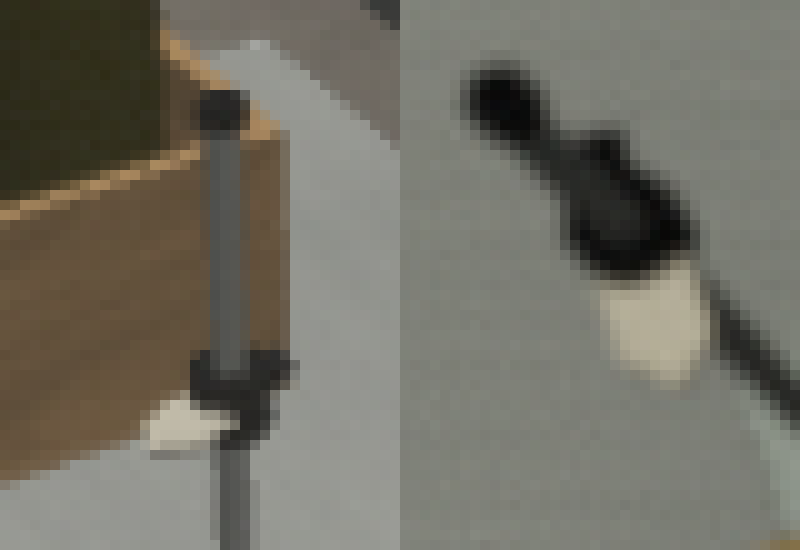

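The left crop shows the collar centred near (312,147.5) and the tab tip near (302.8,151). The cap is at (310,119). In the top view the collar is near (195,171), the tip near (200,188) and the cap near (182.5,160).

```bash
cat > m2.py <<'E'
from h import *
np.set_printoptions(precision=4,suppress=True)
def tri(a,b):
    M=[];V=[]
    (o1,d1),(o2,d2)=ray('top',*a),ray('side',*b)
    x=np.linalg.lstsq(np.c_[d1,-d2],o2-o1,rcond=None)[0];p,q=o1+x[0]*d1,o2+x[1]*d2;return (p+q)/2,np.linalg.norm(p-q)
print('cap',tri((182.5,160),(310.2,119)),'collar',tri((195,171),(312,147.5)),'tip',tri((200,188),(302.8,151)))
for n,p in(('top',(182.5,160)),('side',(310.2,119))):print('cap z.253',onz(n,*p,.253))
print('tab corners',onz('side',307,276,.18),onz('side',353.5,246.5,.18))
print('tab top-cam screen top edge',[onz('top',*p,.18) for p in((385.5,234),(396.5,295))])
print('carton side top',[onz('side',*p,.08) for p in((333,393),(410,331),(462,375),(384,433))])
print('carton topcam foot',[onz('top',*p,0) for p in((456,235),(474,325))])
print('bottle',onz('top',453,158,.24),'labelbox',onz('top',422,337,.035))
s=cv2.imread('pics/side0.png')
for (u,v),n in (((291,182),'lid'),):print(n,onz('side',u,v,.113))
print('ring topcam',onz('top',312,248,.0135),'ring side',onz('side',314.5,258.5,.0135))
E
python3 m2.py
```

```text
cap (array([0.6785, 0.3026, 0.2609]), np.float64(3.2135845735441054e-05)) collar (array([0.6829, 0.3038, 0.1691]), np.float64(0.0009280222248755662)) tip (array([0.6442, 0.2888, 0.1793]), np.float64(5.396320300127479e-05))
cap z.253 [0.681  0.3051 0.253 ]
cap z.253 [0.6854 0.3147 0.253 ]
tab corners [ 0.4242 -0.1156  0.18  ] [ 0.5534 -0.095   0.18  ]
tab top-cam screen top edge [array([ 0.5494, -0.0927,  0.18  ]), array([ 0.4266, -0.1131,  0.18  ])]
carton side top [array([ 0.3607, -0.3175,  0.08  ]), array([ 0.5728, -0.2844,  0.08  ]), array([ 0.5938, -0.4167,  0.08  ]), array([ 0.3971, -0.4285,  0.08  ])]
carton topcam foot [array([ 0.5762, -0.2799,  0.    ]), array([ 0.365 , -0.3146,  0.    ])]
bottle [ 0.6902 -0.2192  0.24  ] labelbox [ 0.3384 -0.1874  0.035 ]
lid [0.5877 0.2609 0.113 ]
ring topcam [0.5417 0.0627 0.0135] ring side [0.54   0.056  0.0135]
```

```bash
python3 - <<'E'
from h import *
from scipy.optimize import least_squares as LS
np.set_printoptions(precision=4,suppress=True)
def vis(n,pts):
    return np.array([proj(n,p) for p in pts])
for n,cap,col,tip in (('side',(310.2,119),(312,147.8),(302.8,151)),('top',(182.5,160),(195.3,172),(200,188))):
    # post xy from cap at z=.254, then collar height on the post line, then tip height at known xy
    P=onz(n,*cap,.254)[:2]
    z=LS(lambda z:proj(n,[*P,z[0]])-col,[.19]);print(n,P,'collar z',z.x,z.fun)
    r=np.array([.5965,.2715]);f=np.array([.6815,.3055])-r;f/=np.hypot(*f);T=r+.052*f+(P-np.array([.6815,.3055]))
    z=LS(lambda z:proj(n,[*T,z[0]])-tip,[.19]);print('tip z',z.x,z.fun)
t=cv2.imread('pics/top0.png')
g=cv2.cvtColor(t,cv2.COLOR_BGR2GRAY);c=t.astype(int)
m=((c[:,:,0]-c[:,:,2])>6).astype('uint8');m[:180]=0;m[255:]=0;m[:,:190]=0;m[:,260:]=0
ys,xs=np.nonzero(m);print('disc mask',len(xs),xs.min(),xs.max(),ys.min(),ys.max(),onz('top',(xs.max()+0)-0,220,.008))
for p in((.594,.271),(.598,.272)):
    a=np.linspace(0,6.28,60);q=vis('top',[(p[0]+.052*np.cos(k),p[1]+.052*np.sin(k),.008) for k in a]);print(p,q.min(0),q.max(0))
E
```

```text
side [0.6845 0.3132] collar z [0.1622] [-0.9548  0.028 ]
tip z [0.1725] [-0.5225  0.0235]
top [0.6807 0.3048] collar z [0.1666] [-0.5701  0.5553]
tip z [0.177] [-0.3535  0.374 ]Traceback (most recent call last):
  File "<stdin>", line 15, in <module>
    return umr_minimum(a, axis, None, out, keepdims, initial, where)
ValueError: zero-size array to reduction operation minimum which has no identity
```

```bash
python3 - <<'E'
from h import *
np.set_printoptions(precision=4,suppress=True)
print('dock left foot',[onz('top',*p,0.0) for p in((364.8,239),(376.8,301.5))],[onz('top',*p,0.04) for p in((366.3,238),(378,300.5))])
E
python3 -m crank '[{"dx":0.01,"dy":-0.03,"dz":0.02},{"dx":0.02,"dy":-0.065,"dz":0.03},{"dx":0.03,"dy":-0.1,"dz":0.04},{"dx":0.04,"dy":-0.135,"dz":0.04},{"dx":0.05,"dy":-0.17,"dz":0.04}]'
python3 -m crank '[{"dx":0.01,"dy":-0.036,"twist":5},{"dx":0.02,"dy":-0.072,"twist":10},{"dx":0.03,"dy":-0.108,"twist":15},{"dx":0.04,"dy":-0.144,"twist":20},{"dx":0.05,"dy":-0.18,"twist":25}]'
```

```text
dock left foot [array([ 0.5656, -0.0626,  0.    ]), array([ 0.4178, -0.0898,  0.    ])] [array([ 0.562 , -0.0634,  0.04  ]), array([ 0.4191, -0.089 ,  0.04  ])]invalid input at $[0]: expected keys dx, dy, dz, twist, grip
invalid input at $[0]: expected keys dx, dy, dz, twist, grip
```

```bash

python3 -m crank '[{"dx":0.01,"dy":-0.03,"dz":0.02,"twist":0,"grip":1},{"dx":0.02,"dy":-0.065,"dz":0.03,"twist":0,"grip":1},{"dx":0.03,"dy":-0.1,"dz":0.04,"twist":0,"grip":1},{"dx":0.04,"dy":-0.135,"dz":0.04,"twist":0,"grip":1},{"dx":0.05,"dy":-0.17,"dz":0.04,"twist":0,"grip":1}]'
python3 -m crank '[{"dx":0.01,"dy":-0.036,"dz":0,"twist":5,"grip":1},{"dx":0.02,"dy":-0.072,"dz":0,"twist":10,"grip":1},{"dx":0.03,"dy":-0.108,"dz":0,"twist":15,"grip":1},{"dx":0.04,"dy":-0.144,"dz":0,"twist":20,"grip":1},{"dx":0.05,"dy":-0.18,"dz":0,"twist":25,"grip":1}]'
```

```text
t: 0.52
eef_pos: [0.3473, 0.4346, 0.2669]
ee_rot: [-3.141, 0.0, -0.455]
force: [1.2, -1.2, -0.2]
width: 0.0878
gripper_force: 0.0
t: 0.93
eef_pos: [0.397, 0.2541, 0.2665]
ee_rot: [-3.142, 0.0, -0.015]
force: [1.6, -0.3, 0.7]
width: 0.0876
gripper_force: 0.0
```

```bash

python3 -m crank '[{"dx":0.01,"dy":-0.036,"dz":0,"twist":2,"grip":1},{"dx":0.02,"dy":-0.072,"dz":0,"twist":5,"grip":1},{"dx":0.03,"dy":-0.108,"dz":0,"twist":8,"grip":1},{"dx":0.04,"dy":-0.144,"dz":0,"twist":10.5,"grip":1},{"dx":0.05,"dy":-0.18,"dz":0,"twist":10.5,"grip":1}]'
python3 -m crank '[{"dx":0.01,"dy":-0.036,"dz":0,"twist":0,"grip":1},{"dx":0.02,"dy":-0.08,"dz":0,"twist":0,"grip":1},{"dx":0.03,"dy":-0.12,"dz":0,"twist":0,"grip":1},{"dx":0.04,"dy":-0.155,"dz":-0.01,"twist":0,"grip":1},{"dx":0.045,"dy":-0.183,"dz":-0.03,"twist":0,"grip":1}]'
python3 -c "
from h import *
t=grab('top');s=grab('side')
a=cv2.resize(t[200:330,330:480],None,fx=2.6,fy=2.6,interpolation=2);b=cv2.resize(s[170:345,270:400],None,fx=2.6,fy=2.6,interpolation=2)
o=np.zeros((455,728,3),'uint8');o[:338,:390]=a;o[:,390:]=b;o=np.clip(o.astype(float)**.6*9,0,255)
cv2.imwrite('pics/g1.png',o[:,:,::-1])"
```

```text
t: 1.35
eef_pos: [0.4469, 0.0742, 0.2666]
ee_rot: [-3.141, -0.0, 0.167]
force: [0.9, 0.5, 0.4]
width: 0.0875
gripper_force: 0.0
t: 1.77
eef_pos: [0.4939, -0.1098, 0.2382]
ee_rot: [3.141, -0.004, 0.163]
force: [0.3, 0.3, -1.3]
width: 0.0877
gripper_force: 0.0[ WARN:0@1.104] global loadsave.cpp:1063 imwrite_ Unsupported depth image for selected encoder is fallbacked to CV_8U.
```

View pics/g1.png

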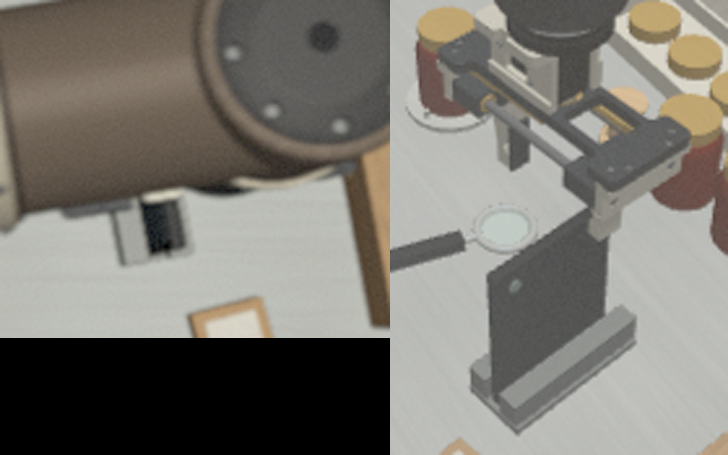

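```bash
python3 -c "
from h import *
for p in((.494,-.11,.238),(.494+.008,-.11-.05,.238),(.494-.008,-.11+.05,.238),(.492,-.109,.18)):print(proj('side',p))"
```

```text
[334.49995191 241.70572977]
[351.54540692 255.32050065]
[318.4392465  228.87751109]
[333.16651719 261.29605316]
```

The view shows the open fingers straddling the tablet's top edge. The near finger is at (352,260) and the far one at (316,233), consistent with the estimate, so I'll descend and close gently.

```bash

python3 -m crank '[{"dx":0,"dy":0,"dz":-0.02,"twist":0,"grip":1},{"dx":0,"dy":0,"dz":-0.045,"twist":0,"grip":1},{"dx":0,"dy":0,"dz":-0.07,"twist":0,"grip":1},{"dx":0,"dy":0,"dz":-0.09,"twist":0,"grip":1},{"dx":0,"dy":0,"dz":-0.09,"twist":0,"grip":0.3}]' 5
python3 -m crank '[{"dx":0,"dy":0,"dz":0,"twist":0,"grip":-0.2},{"dx":0,"dy":0,"dz":0,"twist":0,"grip":-0.4},{"dx":0,"dy":0,"dz":0,"twist":0,"grip":-0.5},{"dx":0,"dy":0,"dz":0,"twist":0,"grip":-0.55},{"dx":0,"dy":0,"dz":0,"twist":0,"grip":-0.6}]' 5
python3 -m crank '[{"dx":0,"dy":0,"dz":0,"twist":0,"grip":-0.65},{"dx":0,"dy":0,"dz":0,"twist":0,"grip":-0.7},{"dx":0,"dy":0,"dz":0,"twist":0,"grip":-0.75},{"dx":0,"dy":0,"dz":0,"twist":0,"grip":-0.8},{"dx":0,"dy":0,"dz":0,"twist":0,"grip":-1}]' 5
python3 -m crank '[{"dx":0,"dy":0,"dz":0,"twist":0,"grip":-1},{"dx":0,"dy":0,"dz":0,"twist":0,"grip":-1},{"dx":0,"dy":0,"dz":0,"twist":0,"grip":-1},{"dx":0,"dy":0,"dz":0,"twist":0,"grip":-1},{"dx":0,"dy":0,"dz":0,"twist":0,"grip":-1}]' 5
```

```text
t: 2.28
eef_pos: [0.4894, -0.1065, 0.1429]
ee_rot: [-3.14, 0.007, 0.163]
force: [-0.9, 0.4, -0.4]
width: 0.0848
gripper_force: 0.0
t: 2.7
eef_pos: [0.4927, -0.1068, 0.1476]
ee_rot: [3.142, -0.002, 0.164]
force: [0.2, -0.2, -0.1]
width: 0.0531
gripper_force: 0.0
t: 3.12
eef_pos: [0.4921, -0.107, 0.1466]
ee_rot: [-3.142, 0.0, 0.164]
force: [-0.9, 0.4, 0.6]
width: 0.0205
gripper_force: 0.0
t: 3.53
eef_pos: [0.4921, -0.1068, 0.1465]
ee_rot: [-3.141, 0.0, 0.164]
force: [0.1, 0.4, -0.7]
width: 0.0125
gripper_force: 5.0
```

```bash

python3 -m crank '[{"dx":0,"dy":0,"dz":0,"twist":0,"grip":-1},{"dx":0,"dy":0,"dz":0,"twist":0,"grip":-1},{"dx":0,"dy":0,"dz":0.005,"twist":0,"grip":-1},{"dx":0,"dy":0,"dz":0.012,"twist":0,"grip":-1},{"dx":0,"dy":0,"dz":0.02,"twist":0,"grip":-1}]' 40
python3 -m crank '[{"dx":0,"dy":0,"dz":0.01,"twist":0,"grip":-1},{"dx":0,"dy":0,"dz":0.02,"twist":0,"grip":-1},{"dx":0,"dy":0,"dz":0.03,"twist":0,"grip":-1},{"dx":0,"dy":0,"dz":0.037,"twist":0,"grip":-1},{"dx":0,"dy":0,"dz":0.04,"twist":0,"grip":-1}]' 40
python3 -m crank '[{"dx":-0.002,"dy":-0.01,"dz":0,"twist":0,"grip":-1},{"dx":-0.005,"dy":-0.03,"dz":0,"twist":0,"grip":-1},{"dx":-0.009,"dy":-0.05,"dz":0,"twist":0,"grip":-1},{"dx":-0.012,"dy":-0.07,"dz":0,"twist":0,"grip":-1},{"dx":-0.015,"dy":-0.09,"dz":0,"twist":0,"grip":-1}]' 40
python3 -m crank '[{"dx":-0.003,"dy":-0.02,"dz":0,"twist":0,"grip":-1},{"dx":-0.006,"dy":-0.04,"dz":0,"twist":0,"grip":-1},{"dx":-0.009,"dy":-0.055,"dz":0,"twist":0,"grip":-1},{"dx":-0.011,"dy":-0.063,"dz":0,"twist":0,"grip":-1},{"dx":-0.011,"dy":-0.063,"dz":0,"twist":0,"grip":-1}]' 40
python3 -c "
from h import *
t=grab('top');s=grab('side')
a=cv2.resize(t[180:360,350:560],None,fx=1.85,fy=1.85,interpolation=2);b=cv2.resize(s[200:440,280:480],None,fx=1.8,fy=1.8,interpolation=2)
o=np.zeros((433,750,3),'uint8');o[:333,:388]=a[:333,:388];o[:432,388:748]=b;o=np.clip(o.astype(float)**.6*9,0,255)
cv2.imwrite('pics/g2.png',o[:,:,::-1].astype('uint8'))"
```

```text
t: 3.95
eef_pos: [0.4917, -0.107, 0.1668]
ee_rot: [-3.142, 0.001, 0.164]
force: [0.7, -0.8, -3.8]
width: 0.0119
gripper_force: 39.9
t: 4.37
eef_pos: [0.4928, -0.1069, 0.2083]
ee_rot: [3.141, -0.002, 0.164]
force: [-0.5, -1.2, -4.3]
width: 0.0118
gripper_force: 39.9
t: 4.78
eef_pos: [0.4764, -0.1981, 0.2061]
ee_rot: [-3.141, 0.001, 0.164]
force: [0.0, 0.9, -3.0]
width: 0.0117
gripper_force: 39.9
t: 5.2
eef_pos: [0.4651, -0.2614, 0.2059]
ee_rot: [-3.141, 0.001, 0.162]
force: [-0.0, 0.1, -2.4]
width: 0.0118
gripper_force: 39.9
```

View pics/g2.png

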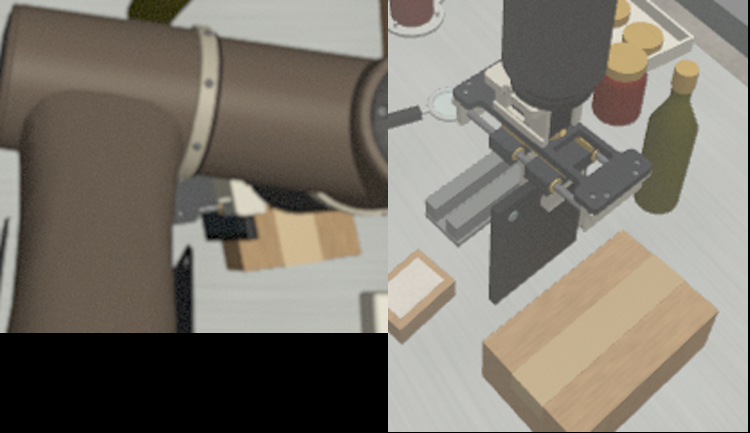

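The tablet hangs upright in front of the carton, with its foot about 70 mm up. Its near edge is at crop (490,300) and the carton corner at (485,345). I'll lower it.

```bash

python3 -m crank '[{"dx":0,"dy":0,"dz":-0.02,"twist":0,"grip":-1},{"dx":0,"dy":0,"dz":-0.04,"twist":0,"grip":-1},{"dx":0,"dy":0,"dz":-0.055,"twist":0,"grip":-1},{"dx":0,"dy":0,"dz":-0.064,"twist":0,"grip":-1},{"dx":0,"dy":0,"dz":-0.066,"twist":0,"grip":-1}]' 40
python3 -m crank '[{"dx":0,"dy":0,"dz":0,"twist":0,"grip":-1},{"dx":0,"dy":0,"dz":-0.001,"twist":0,"grip":-1},{"dx":0,"dy":0,"dz":-0.002,"twist":0,"grip":-1},{"dx":0,"dy":0,"dz":-0.003,"twist":0,"grip":-1},{"dx":0,"dy":0,"dz":-0.003,"twist":0,"grip":-1}]' 40
```

```text
t: 5.72
eef_pos: [0.4653, -0.2591, 0.1389]
ee_rot: [-3.14, 0.003, 0.165]
force: [-0.5, -0.1, -2.9]
width: 0.0119
gripper_force: 39.9
t: 6.13
eef_pos: [0.4663, -0.26, 0.138]
ee_rot: [3.141, -0.001, 0.164]
force: [0.1, 0.4, -2.1]
width: 0.0117
gripper_force: 39.9
```

```bash

python3 -m crank '[{"dx":0,"dy":0,"dz":-0.001,"twist":0,"grip":-1},{"dx":0,"dy":0,"dz":-0.0015,"twist":0,"grip":-1},{"dx":0,"dy":0,"dz":-0.002,"twist":0,"grip":-1},{"dx":0,"dy":0,"dz":-0.002,"twist":0,"grip":-1},{"dx":0,"dy":0,"dz":-0.002,"twist":0,"grip":-1}]' 40
```

```text
t: 6.55
eef_pos: [0.4664, -0.2601, 0.1365]
ee_rot: [3.141, -0.001, 0.164]
force: [-2.4, 1.6, 5.8]
width: 0.0117
gripper_force: 39.9
```

```bash

python3 -m crank '[{"dx":0,"dy":0,"dz":0,"twist":0,"grip":-0.6},{"dx":0,"dy":0,"dz":0,"twist":0,"grip":-0.4},{"dx":0,"dy":0,"dz":0,"twist":0,"grip":-0.22},{"dx":0,"dy":0,"dz":0,"twist":0,"grip":-0.22},{"dx":0,"dy":0,"dz":0,"twist":0,"grip":-0.22}]' 10
python3 -m crank '[{"dx":0,"dy":0,"dz":0,"twist":0,"grip":-0.22},{"dx":0.0005,"dy":-0.003,"dz":0,"twist":0,"grip":-0.22},{"dx":0.001,"dy":-0.006,"dz":0,"twist":0,"grip":-0.22},{"dx":0.0015,"dy":-0.009,"dz":0,"twist":0,"grip":-0.22},{"dx":0.002,"dy":-0.012,"dz":0,"twist":0,"grip":-0.22}]' 10
python3 -m crank '[{"dx":0.0005,"dy":-0.003,"dz":0,"twist":0,"grip":-0.22},{"dx":0.001,"dy":-0.006,"dz":0,"twist":0,"grip":-0.22},{"dx":0.0015,"dy":-0.009,"dz":0,"twist":0,"grip":-0.22},{"dx":0.002,"dy":-0.012,"dz":0,"twist":0,"grip":-0.22},{"dx":0.0025,"dy":-0.015,"dz":0,"twist":0,"grip":-0.22}]' 10
python3 -m crank '[{"dx":0.0005,"dy":-0.003,"dz":0,"twist":0,"grip":-0.22},{"dx":0.001,"dy":-0.006,"dz":0,"twist":0,"grip":-0.22},{"dx":0.0015,"dy":-0.009,"dz":0,"twist":0,"grip":-0.22},{"dx":0.002,"dy":-0.012,"dz":0,"twist":0,"grip":-0.22},{"dx":0.0025,"dy":-0.015,"dz":0,"twist":0,"grip":-0.22}]' 10
python3 -c "
from h import *
s=grab('side')
b=cv2.resize(s[200:440,280:480],None,fx=2,fy=2,interpolation=2);o=np.clip(b.astype(float)**.6*9,0,255)
cv2.imwrite('pics/g3.png',o[:,:,::-1].astype('uint8'))"
```

```text
t: 6.97
eef_pos: [0.4662, -0.26, 0.1355]
ee_rot: [3.142, -0.0, 0.164]
force: [-0.2, 0.4, -1.1]
width: 0.0331
gripper_force: 0.0
t: 7.38
eef_pos: [0.4682, -0.2723, 0.1355]
ee_rot: [-3.142, 0.0, 0.164]
force: [0.7, 0.1, -0.1]
width: 0.0344
gripper_force: 0.3
t: 7.8
eef_pos: [0.4707, -0.2873, 0.1355]
ee_rot: [-3.142, 0.0, 0.164]
force: [-1.1, 0.4, 0.3]
width: 0.0345
gripper_force: 0.0
t: 8.22
eef_pos: [0.4732, -0.3022, 0.1355]
ee_rot: [-3.142, 0.0, 0.164]
force: [0.1, -0.0, -0.7]
width: 0.034
gripper_force: 0.0
```

View pics/g3.png

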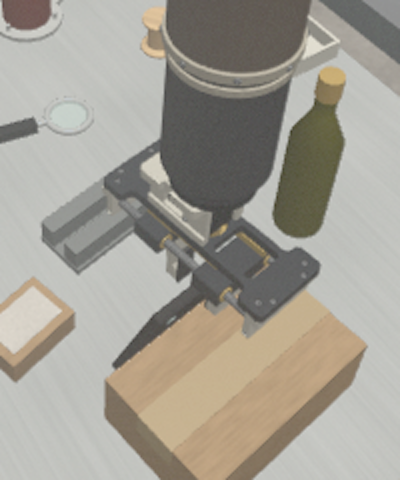

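The tablet is tilting toward the carton between the fingers, with its lower corner near crop (115,365). I'll continue in small steps.

```bash

python3 -m crank '[{"dx":0.0005,"dy":-0.003,"dz":0,"twist":0,"grip":-0.22},{"dx":0.001,"dy":-0.006,"dz":0,"twist":0,"grip":-0.22},{"dx":0.0015,"dy":-0.009,"dz":0,"twist":0,"grip":-0.22},{"dx":0.0015,"dy":-0.009,"dz":0,"twist":0,"grip":-0.22},{"dx":0.0015,"dy":-0.009,"dz":0,"twist":0,"grip":-0.22}]' 10
python3 -m crank '[{"dx":0.0005,"dy":-0.003,"dz":0,"twist":0,"grip":-0.22},{"dx":0.001,"dy":-0.005,"dz":0,"twist":0,"grip":-0.22},{"dx":0.001,"dy":-0.007,"dz":0,"twist":0,"grip":-0.22},{"dx":0.001,"dy":-0.007,"dz":0,"twist":0,"grip":-0.22},{"dx":0.001,"dy":-0.007,"dz":0,"twist":0,"grip":-0.22}]' 10
python3 -c "
from h import *
s=grab('side')
print(arm.get_state()['gripper_force'],arm.get_state()['force'])
b=cv2.resize(s[260:440,310:460],None,fx=3,fy=3,interpolation=2);o=np.clip(b.astype(float)**.6*9,0,255)
cv2.imwrite('pics/g4.png',o[:,:,::-1].astype('uint8'))"
```

```text
t: 8.68
eef_pos: [0.4746, -0.3111, 0.1355]
ee_rot: [-3.142, 0.0, 0.163]
force: [0.2, 0.4, -1.0]
width: 0.0341
gripper_force: 0.0
t: 9.1
eef_pos: [0.4757, -0.3181, 0.1356]
ee_rot: [3.141, -0.0, 0.164]
force: [-0.1, -0.0, 0.0]
width: 0.0341
gripper_force: 0.0
0.0 [ 0.24668073 -0.36228417 -0.40141747]
```

View pics/g4.png

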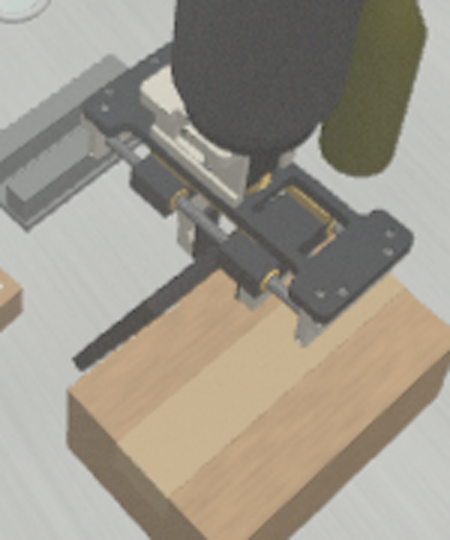

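```bash
python3 -c "
from h import *
n=np.array([-.163,.987]);f=np.array([.470,-.297])
for z in(.155,.165):
  for p in((75,365),(215,270)):
    q=onz('side',310+p[0]/3,260+p[1]/3,z);print(z,q,'out of side',(q[:2]-f)@n)"
```

```text
0.155 [ 0.35369082 -0.33393956  0.155     ] out of side -0.01750094795554194
0.155 [ 0.46112513 -0.32528112  0.155     ] out of side -0.02646685614170183
0.165 [ 0.35066007 -0.33849262  0.165     ] out of side -0.021500804128995552
0.165 [ 0.4566457  -0.32995093  0.165     ] out of side -0.030345813373705833
```

```bash

python3 -m crank '[{"dx":0,"dy":0,"dz":0,"twist":0,"grip":-0.1},{"dx":0,"dy":0,"dz":0,"twist":0,"grip":0},{"dx":0,"dy":0,"dz":0,"twist":0,"grip":0.1},{"dx":0,"dy":0,"dz":0.005,"twist":0,"grip":0.1},{"dx":0,"dy":0,"dz":0.015,"twist":0,"grip":0.1}]' 10
python3 -m crank '[{"dx":0,"dy":0,"dz":0.015,"twist":0,"grip":0.1},{"dx":0,"dy":0,"dz":0.035,"twist":0,"grip":0.1},{"dx":0,"dy":0,"dz":0.06,"twist":0,"grip":0.1},{"dx":0,"dy":0,"dz":0.085,"twist":0,"grip":0.1},{"dx":0,"dy":0,"dz":0.11,"twist":0,"grip":0.1}]' 10
python3 -m crank '[{"dx":0,"dy":0.04,"dz":0.01,"twist":0,"grip":0.1},{"dx":0,"dy":0.08,"dz":0.02,"twist":0,"grip":0.1},{"dx":0,"dy":0.12,"dz":0.02,"twist":0,"grip":0.1},{"dx":0,"dy":0.16,"dz":0.02,"twist":0,"grip":0.1},{"dx":0,"dy":0.2,"dz":0.02,"twist":0,"grip":0.1}]' 10
python3 -m crank '[{"dx":-0.005,"dy":0.04,"dz":0,"twist":-4,"grip":0.1},{"dx":-0.01,"dy":0.08,"dz":0,"twist":-8,"grip":0.1},{"dx":-0.015,"dy":0.12,"dz":0,"twist":-12,"grip":0.1},{"dx":-0.02,"dy":0.16,"dz":0,"twist":-16,"grip":0.1},{"dx":-0.025,"dy":0.2,"dz":0,"twist":-20,"grip":0.1}]' 10
python3 -c "
from h import *
t=grab('top');s=grab('side');cv2.imwrite('pics/t5.png',t[:,:,::-1]);cv2.imwrite('pics/s5.png',s[:,:,::-1])
a=cv2.resize(t[200:350,420:570],None,fx=2.6,fy=2.6,interpolation=2);b=cv2.resize(s[270:445,310:470],None,fx=2.5,fy=2.5,interpolation=2)
o=np.zeros((437,790,3),'uint8');o[:390,:390]=a;o[:437,390:790]=b[:437];o=np.clip(o.astype(float)**.6*9,0,255)
cv2.imwrite('pics/g5.png',o[:,:,::-1].astype('uint8'))"
```

```text
t: 9.57
eef_pos: [0.4749, -0.3176, 0.15]
ee_rot: [-3.14, 0.002, 0.164]
force: [-0.4, 0.6, 0.1]
width: 0.0479
gripper_force: 0.0
t: 9.98
eef_pos: [0.4755, -0.318, 0.263]
ee_rot: [3.141, -0.001, 0.164]
force: [0.2, 0.1, 0.1]
width: 0.0483
gripper_force: 0.0
t: 10.4
eef_pos: [0.4753, -0.1164, 0.2821]
ee_rot: [3.141, -0.002, 0.163]
force: [0.5, 0.1, 0.4]
width: 0.0485
gripper_force: 0.0
t: 10.82
eef_pos: [0.45, 0.0839, 0.2821]
ee_rot: [-3.14, -0.002, -0.189]
force: [0.7, 0.2, -0.4]
width: 0.0482
gripper_force: 0.0
```

View pics/g5.png

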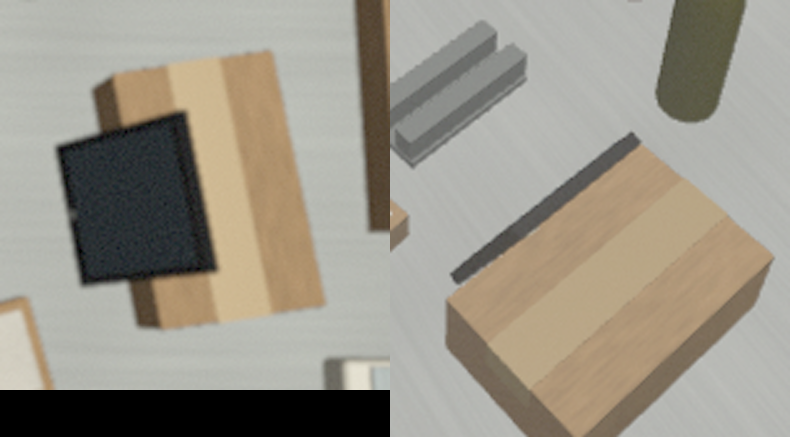

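The top view shows the blue screen outward, with the tablet square on the carton and leaning on its edge; its foot is the left edge at crop x of about 57–82. The side view shows its top edge resting above the carton edge. Next is the loupe.

```bash

python3 -m crank '[{"dx":0,"dy":-0.003,"dz":-0.035,"twist":0,"grip":0.1},{"dx":0,"dy":-0.003,"dz":-0.07,"twist":0,"grip":0.1},{"dx":0,"dy":-0.003,"dz":-0.105,"twist":0,"grip":0.1},{"dx":0,"dy":-0.003,"dz":-0.14,"twist":0,"grip":0.1},{"dx":0,"dy":-0.003,"dz":-0.175,"twist":0,"grip":0.1}]' 10
python3 -m crank '[{"dx":0,"dy":0,"dz":-0.025,"twist":0,"grip":0.1},{"dx":0,"dy":0,"dz":-0.05,"twist":0,"grip":0.1},{"dx":0,"dy":0,"dz":-0.075,"twist":0,"grip":0.1},{"dx":0,"dy":0,"dz":-0.09,"twist":0,"grip":0.1},{"dx":0,"dy":0,"dz":-0.095,"twist":0,"grip":0.1}]' 10
python3 -m crank '[{"dx":0,"dy":0,"dz":0,"twist":0,"grip":0.1},{"dx":0,"dy":0,"dz":-0.003,"twist":0,"grip":0.1},{"dx":0,"dy":0,"dz":-0.006,"twist":0,"grip":0.1},{"dx":0,"dy":0,"dz":-0.007,"twist":0,"grip":0.1},{"dx":0,"dy":0,"dz":-0.007,"twist":0,"grip":0.1}]' 10
```

```text
t: 11.33
eef_pos: [0.451, 0.079, 0.1054]
ee_rot: [-3.14, -0.002, -0.185]
force: [0.6, 0.4, -1.3]
width: 0.0479
gripper_force: 0.0
t: 11.75
eef_pos: [0.4498, 0.0782, 0.009]
ee_rot: [3.139, 0.002, -0.185]
force: [-0.5, 0.1, 0.1]
width: 0.0483
gripper_force: 0.0
t: 12.17
eef_pos: [0.451, 0.0793, 0.0041]
ee_rot: [-3.141, -0.001, -0.185]
force: [0.1, -0.3, 0.4]
width: 0.0483
gripper_force: 0.0
```

```bash

python3 -m crank '[{"dx":0,"dy":0,"dz":0,"twist":0,"grip":-0.3},{"dx":0,"dy":0,"dz":0,"twist":0,"grip":-0.6},{"dx":0,"dy":0,"dz":0,"twist":0,"grip":-1},{"dx":0,"dy":0,"dz":0,"twist":0,"grip":-1},{"dx":0,"dy":0,"dz":0,"twist":0,"grip":-1}]' 8
python3 -m crank '[{"dx":0,"dy":0,"dz":0,"twist":0,"grip":-1},{"dx":0,"dy":0,"dz":0,"twist":0,"grip":-1},{"dx":0,"dy":0,"dz":0,"twist":0,"grip":-1},{"dx":0,"dy":0,"dz":0,"twist":0,"grip":-1},{"dx":0,"dy":0,"dz":0,"twist":0,"grip":-1}]' 45
python3 -m crank '[{"dx":0,"dy":0,"dz":0.005,"twist":0,"grip":-1},{"dx":0,"dy":0,"dz":0.015,"twist":0,"grip":-1},{"dx":0,"dy":0,"dz":0.03,"twist":0,"grip":-1},{"dx":0,"dy":0,"dz":0.05,"twist":0,"grip":-1},{"dx":0,"dy":0,"dz":0.07,"twist":0,"grip":-1}]' 45
```

```text
t: 12.58
eef_pos: [0.4507, 0.0791, 0.0036]
ee_rot: [-3.141, -0.0, -0.185]
force: [-0.3, 1.3, -0.9]
width: 0.0203
gripper_force: 0.2
t: 13.0
eef_pos: [0.4508, 0.0792, 0.0036]
ee_rot: [-3.141, -0.0, -0.185]
force: [-0.2, 1.1, 1.1]
width: 0.0153
gripper_force: 45.0
t: 13.42
eef_pos: [0.4498, 0.0785, 0.0741]
ee_rot: [3.14, 0.002, -0.186]
force: [0.3, -0.2, -1.8]
width: 0.0157
gripper_force: 45.0
```

```bash

python3 -m crank '[{"dx":0,"dy":0,"dz":0.03,"twist":0,"grip":-1},{"dx":0,"dy":0,"dz":0.06,"twist":0,"grip":-1},{"dx":0,"dy":0,"dz":0.09,"twist":0,"grip":-1},{"dx":0,"dy":0,"dz":0.12,"twist":0,"grip":-1},{"dx":0,"dy":0,"dz":0.14,"twist":0,"grip":-1}]' 45
python3 -m crank '[{"dx":0.004,"dy":0.015,"dz":0,"twist":0,"grip":-1},{"dx":0.01,"dy":0.04,"dz":0,"twist":0,"grip":-1},{"dx":0.017,"dy":0.065,"dz":0,"twist":0,"grip":-1},{"dx":0.023,"dy":0.09,"dz":0,"twist":0,"grip":-1},{"dx":0.028,"dy":0.11,"dz":0,"twist":0,"grip":-1}]' 45
python3 -m crank '[{"dx":0.006,"dy":0.025,"dz":0,"twist":0,"grip":-1},{"dx":0.012,"dy":0.05,"dz":0,"twist":0,"grip":-1},{"dx":0.018,"dy":0.07,"dz":0,"twist":0,"grip":-1},{"dx":0.023,"dy":0.09,"dz":0,"twist":0,"grip":-1},{"dx":0.025,"dy":0.099,"dz":0,"twist":0,"grip":-1}]' 45
python3 -m crank '[{"dx":0,"dy":0,"dz":-0.005,"twist":0,"grip":-1},{"dx":0,"dy":0,"dz":-0.01,"twist":0,"grip":-1},{"dx":0,"dy":0,"dz":-0.02,"twist":0,"grip":-1},{"dx":0,"dy":0,"dz":-0.028,"twist":0,"grip":-1},{"dx":0,"dy":0,"dz":-0.03,"twist":0,"grip":-1}]' 45
python3 -m crank '[{"dx":0,"dy":0,"dz":0,"twist":0,"grip":-1},{"dx":0,"dy":0,"dz":0,"twist":0,"grip":-1},{"dx":0,"dy":0,"dz":0,"twist":0,"grip":-1},{"dx":0,"dy":0,"dz":0,"twist":0,"grip":-1},{"dx":0,"dy":0,"dz":0,"twist":0,"grip":-1}]' 45
python3 -c "
from h import *
t=grab('top');s=grab('side');cv2.imwrite('pics/t6.png',t[:,:,::-1]);cv2.imwrite('pics/s6.png',s[:,:,::-1])
a=cv2.resize(t[140:260,170:270],(400,480),interpolation=2);b=cv2.resize(s[100:220,250:350],(400,480),interpolation=2)
o=np.hstack([a,b]);o=np.clip(o.astype(float)**.6*9,0,255)
cv2.imwrite('pics/g6.png',o[:,:,::-1].astype('uint8'))"
```

```text
t: 13.83
eef_pos: [0.4508, 0.079, 0.2167]
ee_rot: [-3.14, -0.002, -0.185]
force: [0.5, 0.3, -1.6]
width: 0.0151
gripper_force: 45.0
t: 14.25
eef_pos: [0.4784, 0.1905, 0.213]
ee_rot: [3.141, 0.001, -0.185]
force: [0.3, -0.4, -0.7]
width: 0.0151
gripper_force: 45.0
t: 14.67
eef_pos: [0.5038, 0.2902, 0.2124]
ee_rot: [3.14, 0.001, -0.184]
force: [-1.1, 0.3, -0.9]
width: 0.0157
gripper_force: 45.0
t: 15.08
eef_pos: [0.5026, 0.2866, 0.1815]
ee_rot: [3.139, 0.002, -0.186]
force: [-1.3, -0.2, -2.0]
width: 0.016
gripper_force: 45.0
t: 15.5
eef_pos: [0.5038, 0.2882, 0.184]
ee_rot: [-3.141, -0.0, -0.185]
force: [-1.3, 0.1, -1.1]
width: 0.0156
gripper_force: 45.0
```

View pics/g6.png

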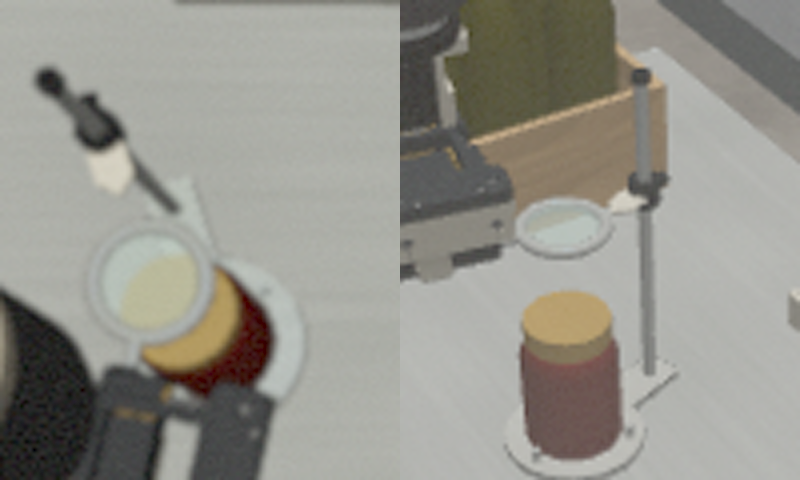

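```bash
cat > m3.py <<'E'
from h import *
np.set_printoptions(precision=4,suppress=True)
def tri(a,b):
    (o1,d1),(o2,d2)=ray('top',*a),ray('side',*b)
    x=np.linalg.lstsq(np.c_[d1,-d2],o2-o1,rcond=None)[0];p,q=o1+x[0]*d1,o2+x[1]*d2;return (p+q)/2,np.linalg.norm(p-q)
t=cv2.imread('pics/t6.png');s=cv2.imread('pics/s6.png')
def ring(im,x0,y0,x1,y1,S=6):
    g=cv2.cvtColor(cv2.resize(im[y0:y1,x0:x1],None,fx=S,fy=S,interpolation=2),cv2.COLOR_BGR2GRAY);return g
rt=(207.4,210.4);rs=(291,156.7)
print('lens top@.189',onz('top',*rt,.189),'side@.189',onz('side',*rs,.189),'tri',tri(rt,rs))
for tt in((199.5,188.2),(198.3,188.5)):print('tip',tri(tt,(303,150.8)))
print('collar',tri((194.7,171.5),(312,147.8)),'cap',tri((182.2,160),(310.2,119)))
print('lid side',onz('side',291.75,179.5,.113),'lid tri',tri((215,217),(291.75,179.5)))
# yellow lid in old top picture: outline of lid top
t0=cv2.imread('pics/top0.png').astype(int);c=t0[195:245,195:240];m=((c[:,:,2]-c[:,:,0])>45)&(c[:,:,2]>95)
k=max(cv2.findContours(m.astype('uint8'),0,1)[0],key=cv2.contourArea);e=cv2.fitEllipse(k);print('bright lid',e[0][0]+195,e[0][1]+195,e[1],onz('top',e[0][0]+195,e[0][1]+195,.113))
E
python3 m3.py
```

```text
lens top@.189 [0.595 0.269 0.189] side@.189 [0.5968 0.2689 0.189 ] tri (array([0.5957, 0.2686, 0.1894]), np.float64(0.0016629527289794377))
tip (array([0.6444, 0.2895, 0.1793]), np.float64(0.0014947513186527803))
tip (array([0.645 , 0.2922, 0.1774]), np.float64(0.003062552113510193))
collar (array([0.6827, 0.3047, 0.1676]), np.float64(0.00011910760945727196)) cap (array([0.6788, 0.3033, 0.2605]), np.float64(0.0002681672482759759))
lid side [0.595  0.2699 0.113 ] lid tri (array([0.5961, 0.2715, 0.1116]), np.float64(0.0005372986375639032))
bright lid 214.0109748840332 217.18885612487793 (26.837709426879883, 28.132631301879883) [0.5956 0.2733 0.113 ]
```

```bash
cat >> m3.py <<'E'
print('---')
def white(im,x0,y0,x1,y1,lo):
    c=cv2.resize(im[y0:y1,x0:x1],None,fx=8,fy=8,interpolation=cv2.INTER_LINEAR).astype(int);m=(c.min(2)>lo)&((c[:,:,2]-c[:,:,0])>4)
    k=max(cv2.findContours(m.astype('uint8'),0,1)[0],key=cv2.contourArea);M=cv2.moments(k);p=k[:,0]/8-.4375
    return (M['m10']/M['m00']/8-.4375+x0,M['m01']/M['m00']/8-.4375+y0),M['m00']/64,p+[x0,y0]
print(t[150:200,190:206].max(),s[145:155,300:312].min(2).tolist()[5])
for lo in(115,125,135):
    a=white(t,186,168,208,196,lo);b=white(s,298,144,314,156,lo)
    print(lo,a[:2],b[:2],tri(a[0],b[0]), 'leftmost side',b[2][b[2][:,0].argmin()],'lowest top',a[2][a[2][:,1].argmax()])
    print(cv2.minAreaRect(b[2].astype('float32')))
E
python3 m3.py | sed -n '/---/,$p'
```

```text
---
197 [62, 71, 122, 166, 165, 165, 166, 166, 164, 161, 137, 100]
115 ((194.59885543881705, 186.38398269127154), 348.0) ((305.1624308131661, 151.14980789613142), 44.2265625) (array([0.6544, 0.3022, 0.1669]), np.float64(0.007941653204794489)) leftmost side [297.5625 150.5625] lowest top [185.5625 195.4375]
((304.0096435546875, 150.57693481445312), (11.209638595581055, 8.01574420928955), 29.744882583618164)
125 ((194.23358884370074, 186.5603654727197), 318.8828125) ((305.18793294208194, 151.24246760951831), 40.6015625) (array([0.6546, 0.303 , 0.166 ]), np.float64(0.008616551310319576)) leftmost side [297.5625 150.6875] lowest top [185.5625 195.4375]
((303.94580078125, 150.68515014648438), (11.157647132873535, 7.830993175506592), 29.05460548400879)
135 ((196.84131556835914, 182.27139599087744), 86.78125) ((305.2673872180451, 150.37127976190476), 24.9375) (array([0.6579, 0.2983, 0.1714]), np.float64(0.001121870340625647)) leftmost side [301.0625 153.0625] lowest top [198.6875 187.9375]
((305.1136474609375, 150.12625122070312), (4.7906928062438965, 9.389607429504395), 74.2913589477539)
```

```bash
sed -i 's/(115,125,135)/(140,145,150,155)/' m3.py; cat >> m3.py <<'E'
print('== known xy')
for n,tip,cen in(('top',(199.3,188.3),(197,182.2)),('side',(302.6,151),(305.3,150.3))):
    for z in(.165,.17,.175,.18,.185):
        f=np.array([.93,.367]);f/=np.hypot(*f)
        g=lambda r:proj(n,[*(np.array([.596,.2715])+r*f),z])
        print(n,z,'tip',g(.052),'base',g(.076),'post',g(.088))
E
python3 m3.py | sed -n '/---/,$p' | grep -v '^((' ; python3 - <<'E'
import cv2
t=cv2.imread('pics/t6.png');s=cv2.imread('pics/s6.png')
print(t[170:192,190:206].min(2));print(s[140:158,298:320].min(2))
E
```

```text
---
197 [62, 71, 122, 166, 165, 165, 166, 166, 164, 161, 137, 100]
140 ((196.99311830655958, 182.18365545515394), 77.8125) ((305.27274770855087, 150.31467542638356), 22.4453125) (array([0.6578, 0.2979, 0.1719]), np.float64(0.0013714330203458969)) leftmost side [301.0625 153.0625] lowest top [197.9375 187.5625]
145 ((197.0752912161409, 182.12820244863076), 70.0859375) ((305.3774420641337, 150.19718404742656), 19.328125) (array([0.6579, 0.2975, 0.1724]), np.float64(0.0011948957578064268)) leftmost side [301.6875 152.0625] lowest top [198.0625 187.3125]
150 ((197.14685289221805, 182.0789117769455), 62.578125) ((305.4091635115949, 150.10854432875848), 16.5078125) (array([0.6579, 0.2973, 0.1728]), np.float64(0.0012140062951083636)) leftmost side [302.0625 152.0625] lowest top [198.8125 187.0625]
155 ((197.22675485961122, 182.06073614110872), 54.2578125) ((305.4101488433826, 150.03590728100113), 13.734375) (array([0.6578, 0.297 , 0.1733]), np.float64(0.0012738125133632504)) leftmost side [302.6875 151.9375] lowest top [198.6875 186.6875]
== known xy
top 0.165 tip [200.914 189.581] base [19
[... 3246 characters left out ...]
4 161 137 100  37  37  59 123
  144 144 145 142]
 [144 119  77  81 123 164 165 164 164 164 158 119  58  39  41  49  86 143
  145 143 142 143]
 [132 141 146 136 151 159 144 145 144 130 125  86  45  44  59 101 145 145
  144 144 144 144]
 [119 128 139 147 140 110 109 112 123 125 128 101  78  83  93 142 144 144
  145 144 145 143]
 [131 121 135 145 137 145 145 144 145 145 141 102  76  83  92 145 144 142
  144 146 145 144]
 [152 138 129 144 136 142 145 144 145 144 143 122  77  83  94 142 145 142
  144 145 145 145]
 [154 140 133 144 130 123 144 144 143 142 142 121  79  82  90 127 146 144
  144 144 144 143]
 [152 139 143 143 125 119 143 146 147 145 141 119  76  84  89 128 145 145
  145 144 142 144]]
```

The lens is at (0.5955, 0.269, 0.189) and the lid centre at about (0.596, 0.272). The focus tab lies at z ≈ 0.175, so I'll lower 14 mm and shift 2 mm in y.

```bash

python3 -m crank '[{"dx":0,"dy":0.001,"dz":-0.003,"twist":0,"grip":-1},{"dx":0,"dy":0.002,"dz":-0.006,"twist":0,"grip":-1},{"dx":0,"dy":0.002,"dz":-0.009,"twist":0,"grip":-1},{"dx":0,"dy":0.002,"dz":-0.012,"twist":0,"grip":-1},{"dx":0,"dy":0.002,"dz":-0.0145,"twist":0,"grip":-1}]' 45
python3 -m crank '[{"dx":0,"dy":0,"dz":0,"twist":0,"grip":-1},{"dx":0,"dy":0,"dz":0,"twist":0,"grip":-1},{"dx":0,"dy":0,"dz":0,"twist":0,"grip":-1},{"dx":0,"dy":0,"dz":0,"twist":0,"grip":-1},{"dx":0,"dy":0,"dz":0,"twist":0,"grip":-1}]' 45
python3 -c "
from h import *
t=grab('top');s=grab('side')
a=cv2.resize(t[130:330,170:570],(800,400),interpolation=2);b=cv2.resize(s[100:220,250:350],(170,200),interpolation=2);b=cv2.resize(s[130:190,270:330],(200,200),interpolation=2);d=cv2.resize(s[270:440,310:480],(200,200))
o=np.zeros((600,800,3),'uint8');o[:400]=a;o[400:,:200]=b;o[400:,200:400]=d;o=np.clip(o.astype(float)**.6*9,0,255)
cv2.imwrite('pics/g7.png',o[:,:,::-1].astype('uint8'))"
```

```text
t: 16.02
eef_pos: [0.5035, 0.29, 0.1684]
ee_rot: [3.141, 0.0, -0.185]
force: [-0.6, -0.1, -0.8]
width: 0.0155
gripper_force: 45.0
t: 16.43
eef_pos: [0.5037, 0.2901, 0.1692]
ee_rot: [-3.141, -0.0, -0.185]
force: [-0.6, -0.6, -1.0]
width: 0.0157
gripper_force: 45.0
```

View pics/g7.png

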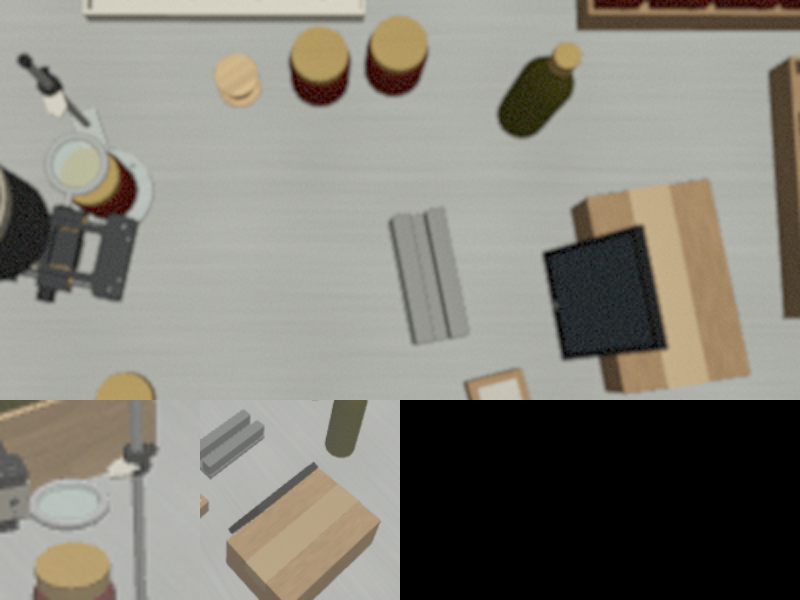

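The top view shows the lens at (78,163) over the lid and the tablet still leaning on the carton. The side inset shows the lens level, beside the pointer and clear of the jar.

```bash
python3 -c "
from station import arm
print(arm.job_done())"
```

```text
the job is handed in; nothing more can be done
None
```

I handed the job in at about 16.5 s. The tablet is leaning square on the carton with its screen outward, and the loupe is held still about 3 mm or less from the lid centre. The lens height of 0.175 m is my best match to the pointer tip, which the images put between about 0.168 and 0.180 m; no verdict came back from the judge.

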